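Clamp a handle block in the jig with the ratchet thumbscrew

TASK

Slide the dark wooden block in the hold-down jig gently home until it rests against the end stop, then turn the knurled ratchet knob on top of the jig clockwise until the knob slips and clicks, and stop there: one click is needed, more than three are too many. Leave the block clamped against the stop, let go of the knob, and leave the other things on the bench alone.

Things in the scene. Friction and masses are not known exactly. Their poses are not given: they have to be found in the camera images.
- jig_home (a point): Middle of the inner face of the jig's dark steel end stop, 30 mm above the bench. Axes: +x along the channel towards the stop (push the block this way), z up. Two aluminium rails, 43 mm apart inside, tops 27 mm above the bench, run from 115 mm before the stop up to it. The stop is rigid, 62 mm wide, its top 43 mm above the bench; keep the push on it well under 30 N.
- jig: The hold-down jig, fixed to the bench; origin at bench level on the channel's centre line, 70 mm before the stop face, axes as jig_home. Base 200 x 120 x 15 mm, from 180 mm before the stop face to 20 mm beyond it. A grey bridge crosses the channel 50 mm before the stop face: 106 mm wide, 34 mm along the channel, posts 76 mm apart inside, its bar 82 to 96 mm above the bench.
- block_center (a point): Centre of the dark hardwood block, 130 long x 40 wide x 30 mm high, its length along its own y (along the channel, either sense). It lies on the jig's base (underside 15, top 45 mm above the bench), 12 to 35 mm short of the stop; home, its centre is 65 mm before jig_home. Its near end, on the robot's side of the bridge, can be pushed with shut fingers. It slides with 0.5 to 2 N.
- knob_grip (a point): On the vertical axis of the thumbscrew's knurled round knob, at the height to grip: a dark cylinder 36 mm across and 32 mm high (18 mm below this point to 14 mm above), yellow mark on top, about 132 mm above the bench. 18 mm are free between its underside and the bridge bar, beside a brass bush 26 mm across. It turns endlessly, stays at its height and feeds the foot down 6 mm a turn when turned clockwise (from above).
- knob: The same knob, origin at its underside: how it feels. Springy: 1 N m/rad, it springs back up to 0.3 rad when let go; the screw stays. Running free it drags with 0.16 N m. The foot meets the block after 0.5 to 2.2 rad; then the torque climbs over some 0.8 rad to 0.25-0.3 N m and drops suddenly to near 0: a click, the clutch slipped one tooth (12 a turn). Next clicks come 0.52 rad apart. Grip with 20 N.
- screw: The screw's round black rubber-faced foot under the bridge, 22 mm across; origin at the centre of its underside. It stands 0.5 to 2 mm above the block's top at the start and presses on the block with 100 to 160 N when the clutch slips. Turning the knob anticlockwise lifts it.
- collar_top (a point): Top of a thin brass tell-tale collar, 21 mm across, carried by the knob just below it. It is 81.5 mm above jig_home at first and creeps up by 0.2 mm with every click of the clutch: too little to be measured or seen reliably; the click must be felt in the torque.
- end_stop: The dark steel end stop of the jig, 12 x 62 x 28 mm; origin under the middle of its inner face, on the base's top.
- mug: White mug with a handle, about 94 mm high, at the back right; origin under its centre. Leave alone.
- antler: Antler tip, 145 mm long, lying at the back; origin under its centre. Leave alone.
- spare_block: Pale wooden block, 45 x 140 x 35 mm, right of the vise; origin under its centre. Leave alone.
- tape: Roll of yellowish masking tape, 91 mm across, 24 mm high, lying flat behind the vise; origin under its centre. Leave alone.

How it is judged:
On the way, in this order (a step that is already met when the one before it is completed fails the run):
1. the block lies home against the end stop, not yet clamped (x of block_center in the frame of jig_home between -0.0675 and -0.062 m and angle between the y axis of block_center and the x axis of jig_home, either way round below 0.08 rad and angle between block_center's own z axis and vertical below 0.05 rad and contact force between screw and block below 2 N), for 0.2 s.
2. with the block home, the foot presses on it and the knob has slipped by at least one click (x of block_center in the frame of jig_home between -0.0675 and -0.062 m and angle between the y axis of block_center and the x axis of jig_home, either way round below 0.08 rad and angle between block_center's own z axis and vertical below 0.05 rad and contact force between screw and block above 50 N and z of collar_top in the frame of jig_home above 0.08162 m), for 0.1 s.
At the end, for the whole second after the job is handed in: The block lies flat and straight against the end stop (centre 62 to 67.5 mm before the stop face), the foot presses on it with more than 50 N, and the knob has slipped at least one click (0.6 of a tooth pitch, past the crest) and not more than three (3.4 tooth pitches) (all of step 2 and z of collar_top in the frame of jig_home below 0.08218 m); the robot touches nothing.
It fails at once if the knob is turned on past three clicks (3.4 tooth pitches) (z of collar_top in the frame of jig_home above 0.08218 m).
It fails at once if the block is rammed against the end stop with more than 30 N (contact force between block and end_stop above 30 N).
It fails at once if another thing on the bench is moved by more than 20 mm (distance of any of mug, antler, spare_block, tape from where it was at the start of the episode above 0.02 m).
It also fails if it takes over 72 s, if anything falls off the work surface, if the arm or the gripper's body presses on something with over 40 N, if the wrist force passes 120 N, or if a joint passes its speed limit or range.

ROBOT

A 6-joint arm with a two-finger parallel gripper is mounted at the origin on a cart in front of the work surface, level with it; the furniture and walls round the work are solid. World frame = base frame: x ahead of the robot, y to its left, z up, the work surface at z = 0. Lengths are in m, angles in rad, forces in N, time in s.
With the tool pointing down it reaches from about 0.4 to 0.825 m from the base axis. Payload 7 kg.
Tool frame: the origin (TCP) lies at the very end of the fingers, on their centre line; the grasp point (between the pads) lies 19 mm behind it; z points along the fingers, y is the direction in which the jaws open and shut (so a half turn about z gives the same grasp; the last joint's range is limited). The gripper opens to 88 mm and grips with 3 to 60 N. Pads are 19 mm wide; open, the fingers measure 130 mm over their backs; the gripper's body (78 mm by 193 mm) begins 47 mm behind the grasp point.
Start: joints at [-0.818, 0.359, 0.012, 0, -1.224, -0.288], TCP at [0.303, -0.603, 0.227] pointing down, gripper open.
Joint ranges: [-3.07, 3.07], [-1.43, 2.12], [-1.02, 1.25], [-3.03, 1.67], [-3.05, -0], [-3.03, 3.03]. Speed limits (rad/s): [2.39, 2.39, 3.01, 3.14, 3.14, 3.14].

INTERFACE

Orientations are given as [roll, pitch, yaw] about the fixed x, y, z axes, in that order (R = Rz(yaw) Ry(pitch) Rx(roll)).
In Python, from station import arm, eyes, job, outline_of gives the robot as it stands.
- The arm moves only by the tool apply_moves, never from a script. Its argument "moves" is a list of rows, each a list of 5 numbers: the opening, from -1 (shut) to 1 (fully open), then the shift along the tool's x, y, z in m, then the turn about the tool's z in rad. A call has 1 to 12 rows; each row shifts and turns the commanded pose from where the row before left it, along the tool's axes as they then stand; what a row does not reach is not made up. A row lasts 1/12 s, in which the tool goes at most 41.7 mm and 7.16 degrees, less where a joint would pass 70% of its speed; a pose out of reach is approached as far as the arm can. A call with a gripper value outside its range is refused whole. The fingers move at their own pace and stop on an object; "newtons" is the grip in N (left out, the last holds). Time passes only in rows, so rows that do not move let the fingers close. It gives the time, the measured TCP pose, the force and the opening at its end, in the units of the state.
- arm.get_state(): the state, without advancing time (a new reading comes with each control period).
- eyes.grab_frame(name): name is "scene" or "top"; returns a dict with "color" (420x560x3 uint8, red, green, blue), "z_map" (420x560 float32, m along the optical axis (not along the pixel's ray), 0 where there is no reading), "camera_matrix" (3x3 intrinsics, pixels), "k1" (the pictures are not rectified: a ray, as slopes to the right and down, at radius r is drawn at 1 + k1 r^2 times it, then the intrinsics apply), "extrinsics" (4x4, takes a point from camera to world coordinates). Camera axes: x right, y up, looking along -z (the intrinsics and any distortion apply to the point x, -y, -z); pixel columns grow to the right and rows downward; lengths in m; the calibration is good to about 2 mm. A picture is of the moment at which its call begins.
- job.job_done(): hands the job in, once; it reports no verdict.
Trained networks look in a picture, given as the dict that the camera call returned (one of the last four; its "shot" number tells which), for a name from the list of things; names that differ only in an ending like _2 or _b are one class to them, and where a whole thing is asked for, a point or a joint stands for the part that bears it (a point fixed in the world has none). Each returns a list of dicts, best first, with "score" (0 to 1); they miss things now and then, are a little off and sometimes report something else, mostly with a low value. They report only what shows in the picture. A call takes as long as a camera call.
- outline_of(label, picture): "region" (420x560 bool, what is visible of it) and "extent" ([left, top, right, bottom] in pixels, round what is visible of it).
The state is a dict: "t": time; "q": joint angles; "qd": joint speeds; "joint_efforts": joint torques, N m; "eef_pos": TCP position; "ee_rot": TCP orientation; "force": force on the tool from outside, world axes, zero at the start; "moment": the same for the moment, N m; "width": finger opening in m.
Only numpy, scipy, OpenCV 4.12 (cv2) and the standard library are available. Lean on these libraries where they do the work, as an engineer would, in place of code of your own. Each camera call takes 0.05 s, during which the arm holds its last target.

## Working session

There is one attempt and no reset: what is moved stays moved. The work goes in short steps, Python scripts to look and compute and a tool call to move; the robot and the scene stay as the last step left them, time stands still between calls to the robot, and variables do not carry over. Pictures are saved under pics/ and viewed, and the job is handed in when it is done.

Besides the shell and the picture viewer there is one more tool, called after "Request:" by a JSON object that holds its "method" and its "body". apply_moves: Moves the arm, as the interface text tells. Its arguments: {"type":"object","properties":{"moves":{"type":"array","items":{"type":"array","items":{"type":"number"}}},"newtons":{"type":"number"}},"required":["moves"]}

```bash
ls; mkdir -p pics; cat > h.py <<'E'
import numpy as np, cv2
from station import arm, eyes, job, outline_of
def pts(f):
    K=np.array(f["camera_matrix"]);k1=f["k1"];T=np.array(f["extrinsics"]);z=f["z_map"]
    v,u=np.mgrid[0:z.shape[0],0:z.shape[1]].astype(float)
    xd=(u-K[0,2])/K[0,0];yd=(v-K[1,2])/K[1,1]
    x,y=xd.copy(),yd.copy()
    for _ in range(20):
        s=1+k1*(x*x+y*y);x=xd/s;y=yd/s
    P=np.stack([x*z,-y*z,-z,np.ones_like(z)],-1)@T.T
    P=P[...,:3];P[z==0]=np.nan
    return P
def save(f,n,crop=None,s=1):
    c=f["color"][...,::-1]
    if crop: c=c[crop[1]:crop[3],crop[0]:crop[2]]
    cv2.imwrite("pics/"+n,cv2.resize(c,None,fx=s,fy=s,interpolation=cv2.INTER_CUBIC))
E
python3 - <<'E'
from h import *
print(arm.get_state())
for n in("scene","top"):
    f=eyes.grab_frame(n);save(f,n+"0.png");P=pts(f)
    np.save(n+"P.npy",P);print(n,np.array(f["extrinsics"]).round(3).tolist(),f["k1"],f["camera_matrix"])
    for l in["knob","jig","block_center","end_stop","screw","mug","spare_block","tape","antler"]:
        for o in outline_of(l,f)[:2]:
            m=o["region"];p=P[m];p=p[~np.isnan(p[:,0])]
            if len(p): print(l,round(o["score"],2),o["extent"],len(p),np.median(p,0).round(4),np.percentile(p,3,0).round(3),np.percentile(p,97,0).round(3))
E
```

```text
pics
{'t': 0.0, 'q': array([-8.17924165e-01,  3.59387065e-01,  1.10417436e-02, -3.68496752e-04,
       -1.22408025e+00, -2.88139276e-01]), 'qd': array([-0.00091597, -0.00083263,  0.0016058 , -0.00064312, -0.00020633,
       -0.0011536 ]), 'joint_efforts': array([ 1.22973674e-03, -5.82723927e+01,  2.93067133e+01,  6.99730128e+00,
        6.97033349e-03, -1.65691481e-04]), 'eef_pos': array([ 0.30230586, -0.6029654 ,  0.22561181]), 'ee_rot': array([ 3.13993213e+00, -1.30901038e-04, -2.67698516e+00]), 'force': array([-0.22513136, -0.51487826,  0.26156893]), 'moment': array([-0.01749264, -0.02751349,  0.02038002]), 'width': 0.08814492592272379}
scene [[-0.884, 0.311, -0.349, 0.293], [-0.468, -0.564, 0.68, 0.804], [0.015, 0.765, 0.644, 0.718], [0.0, 0.0, 0.0, 1.0]] -0.10124826282718591 [[411.94930578   0.         280.64385925]
 [  0.         411.94930578 209.46974244]
 [  0.           0.           1.        ]]
knob 0.82 [272.7, 272.2, 294.5, 298.3] 409 [0.5075 0.3771 0.1447] [0.495 0.357 0.117] [0.524 0.386 0.149]
jig 0.95 [238.0, 271.7, 350.2, 366.9] 4611 [0.4952 0.3921 0.0167] [0.388 0.3
[... 1164 characters left out ...]
.011] [0.573 0.416 0.147]
block_center 0.9 [184.7, 252.5, 202.5, 311.2] 670 [0.4576 0.3541 0.0445] [0.419 0.334 0.026] [0.5   0.375 0.048]
end_stop 0.44 [176.4, 241.5, 201.1, 248.6] 185 [0.5672 0.3679 0.0414] [0.561 0.34  0.014] [0.582 0.397 0.046]
mug 0.82 [331.8, 162.6, 380.8, 203.7] 1329 [ 0.705  -0.052   0.0422] [ 0.665 -0.094  0.006] [ 0.745 -0.006  0.095]
spare_block 0.89 [345.1, 243.3, 402.0, 263.7] 1089 [ 0.5392 -0.0855  0.0353] [ 0.517 -0.151  0.016] [ 0.562 -0.017  0.039]
tape 0.67 [296.9, 209.8, 332.1, 238.1] 766 [0.6132 0.0596 0.0241] [0.571 0.018 0.004] [0.652 0.101 0.028]
antler 0.62 [241.6, 178.7, 300.0, 196.2] 500 [0.7213 0.1654 0.0185] [0.705 0.099 0.001] [0.744 0.217 0.026]
```

```bash
python3 - <<'E'
import cv2
a=cv2.imread("pics/scene0.png");b=cv2.imread("pics/top0.png")
cv2.imwrite("pics/sc_crop.png",cv2.resize(a[250:390,210:390],None,fx=4.4,fy=4.2,interpolation=cv2.INTER_CUBIC))
cv2.imwrite("pics/tp_crop.png",cv2.resize(b[225:340,140:250],None,fx=5,fy=5,interpolation=cv2.INTER_CUBIC))
E
```

```text
(no output)
```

View pics/sc_crop.png

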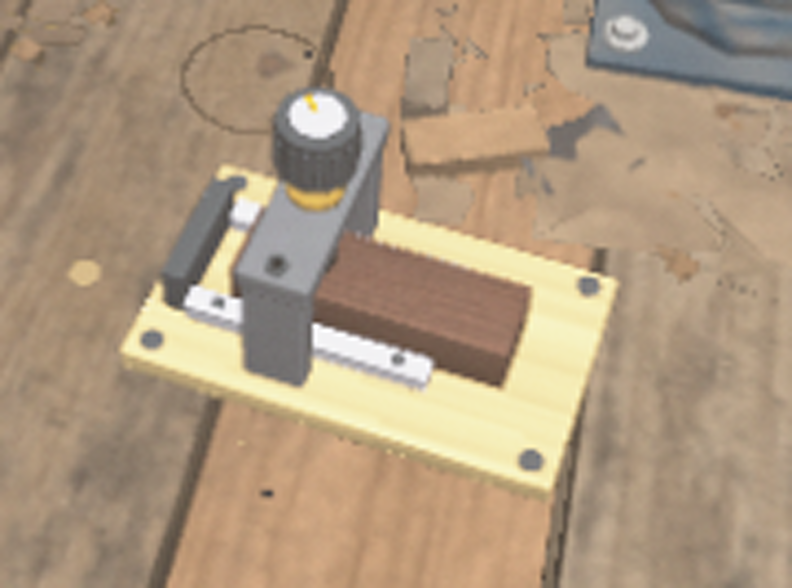

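View pics/tp_crop.png

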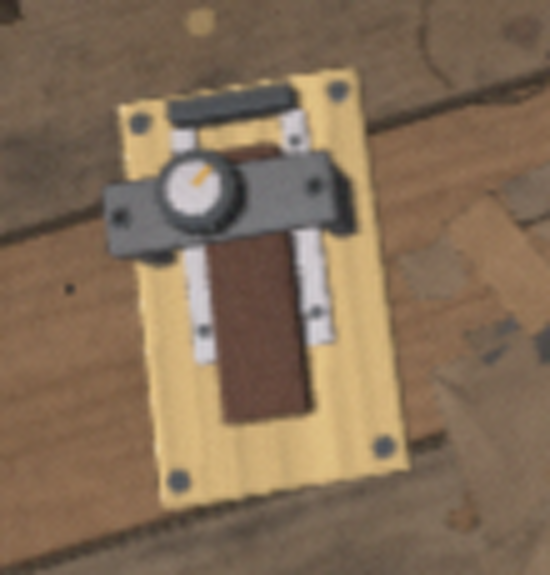

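View pics/scene0.png

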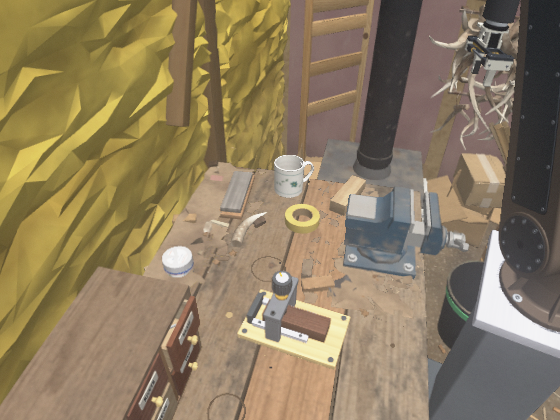

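View pics/top0.png

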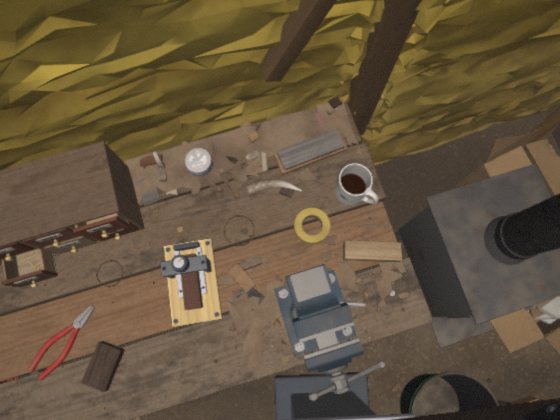

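```bash
cat >> h.py <<'E'
def ray(f,u,v,zw):
    K=np.array(f["camera_matrix"]);k1=f["k1"];T=np.array(f["extrinsics"])
    xd=(u-K[0,2])/K[0,0];yd=(v-K[1,2])/K[1,1];x,y=xd,yd
    for _ in range(30):
        s=1+k1*(x*x+y*y);x=xd/s;y=yd/s
    d=T[:3,:3]@np.array([x,-y,-1]);o=T[:3,3]
    return o+d*(zw-o[2])/d[2]
def proj(f,p):
    K=np.array(f["camera_matrix"]);k1=f["k1"];T=np.array(f["extrinsics"])
    q=np.linalg.inv(T)@np.r_[p,1];x=q[0]/-q[2];y=-q[1]/-q[2];s=1+k1*(x*x+y*y)
    return K[0,0]*x*s+K[0,2],K[1,1]*y*s+K[1,2]
E
python3 - <<'E'
from h import *
s=eyes.grab_frame("scene");t=eyes.grab_frame("top")
A=[(150,339),(588,286),(531,461)]
for a in A:
    u,v=210+a[0]/4.4,250+a[1]/4.2
    print("s",ray(s,u,v,.015).round(4), pts(s)[int(v),int(u)].round(4))
print("knobtop s",ray(s,210+317/4.4,250+115/4.2,.146).round(4))
for a in [(140,123),(338,91),(384,446),(178,482)]:
    u,v=140+a[0]/5,225+a[1]/5
    print("t",ray(t,u,v,.015).round(4), pts(t)[int(v),int(u)].round(4))
print("knobtop t",ray(t,140+192/5,225+188/5,.146).round(4))
E
```

```text
s [0.5635 0.4245 0.015 ] [0.5642 0.4236 0.0159]
s [0.4009 0.3028 0.015 ] [0.4018 0.3045 0.0169]
s [0.3877 0.4019 0.015 ] [0.3894 0.4015 0.0157]
knobtop s [0.5118 0.3666 0.146 ]
t [0.564  0.4204 0.015 ] [0.5649 0.4196 0.0185]
t [0.5767 0.3215 0.015 ] [0.5778 0.3235 0.012 ]
t [0.4023 0.299  0.015 ] [0.4028 0.301  0.0151]
t [0.3888 0.3982 0.015 ] [0.3897 0.3991 0.0174]
knobtop t [0.5123 0.3646 0.146 ]
```

```bash
python3 - <<'E'
import numpy as np
P=np.concatenate([np.load(n+"P.npy").reshape(-1,3) for n in("sceneP","topP")][:0] or [np.load("sceneP.npy").reshape(-1,3),np.load("topP.npy").reshape(-1,3)])
P=P[~np.isnan(P[:,0])]
# height map, 5 cm
for x in np.arange(.8,.2,-.05):
    r=[]
    for y in np.arange(.7,-.6,-.05):
        m=(abs(P[:,0]-x)<.025)&(abs(P[:,1]-y)<.025)&(P[:,2]<1.0)
        r.append("%4d"%(np.percentile(P[m,2],97)*1000) if m.sum()>5 else "   .")
    print("%.2f"%x," ".join(r))
a=.1278;R=np.array([[np.cos(a),np.sin(a)],[-np.sin(a),np.cos(a)]])
for n in("sceneP","topP"):
    Q=np.load(n+".npy").reshape(-1,3);Q=Q[~np.isnan(Q[:,0])]
    L=(Q[:,:2]-[.562,.3719])@R.T
    m=(abs(L[:,1])<.017)&(Q[:,2]>.040)&(Q[:,2]<.05)&(L[:,0]<-.07)
    print(n,L[m].min(0),np.percentile(L[m,0],2),m.sum())
E
```

```text
Traceback (most recent call last):
FileNotFoundError: [Errno 2] No such file or directory: 'scenePP.npy'
```

```bash
python3 - <<'E'
import numpy as np
P=np.concatenate([np.load("sceneP.npy").reshape(-1,3),np.load("topP.npy").reshape(-1,3)])
P=P[~np.isnan(P[:,0])]
for x in np.arange(.8,.2,-.05):
    r=[]
    for y in np.arange(.7,-.6,-.05):
        m=(abs(P[:,0]-x)<.025)&(abs(P[:,1]-y)<.025)&(P[:,2]<1.0)
        r.append("%4d"%(np.percentile(P[m,2],97)*1000) if m.sum()>5 else "   .")
    print("%.2f"%x," ".join(r))
a=.1278;R=np.array([[np.cos(a),np.sin(a)],[-np.sin(a),np.cos(a)]])
for n in("sceneP","topP"):
    Q=np.load(n+".npy").reshape(-1,3);Q=Q[~np.isnan(Q[:,0])]
    L=(Q[:,:2]-[.562,.3719])@R.T
    m=(abs(L[:,1])<.017)&(Q[:,2]>.040)&(Q[:,2]<.05)&(L[:,0]<-.07)
    print(n,L[m].min(0),np.percentile(L[m,0],2),m.sum())
E
```

```text
0.80  296  377  451  547  540   41   42   45   43   15   16   29   32   32   31   22    5    .    .    .    . -769 -769 -754 -181 -181
0.75  200  192  192  192  191   45   27   43   39   15   23   24   29    6   92   94   91    2    .    . -185 -182 -182 -181 -181 -181
0.70  191  192  192  192  191   14   14   14   14   13   25   20   17    4   94   92   94    4    .    . -184 -183 -182 -180 -182 -182
0.65  192  192  192  191  191    4    3    3    4    3    3    3   26   27   81   93   84    5    .    .    . -183 -182 -182  408  323
0.60  192  191  191  191  190    3   13   18   15    3    3    3   26   26   25    5    6    6 -770 -772    . -184 -182 -172  423    .
0.55  191  185    3    2    2   15   45  146   96   22   24    4   16   25   36   38   38   38    0    .    . -183 -183 -182  428  427
0.50   88    3    3    2    2   12  145  148   97   22   22   16  132  132   28   35   36   36    4    .    . -183 -184 -183 -180 -102
0.45    2    2    9    3    2    2   44   47   17   17   17  125  133  133   21   13    8    6    3    .    .    . -184 -182 -182 -182
0.40    2   13   11    3    2    2   19   45   17   13   18   31  153  154  155   39    9    3    3    .    .    . -184 -183 -182 -182
0.35   16   14   30   32    3    2    2    2    2   12   15   19  154  154  155   16    3    3    3    .    .    . -184 -184 -185  469
0.30   15   14   33   34    2    2    2    3    2   10   14   13  153  154  154  758    5    . -766 -770 -769 -771 -770 -606  334  477
0.25   12    3   32   33    3    2    2    2    2    2    3    4  122  574  586  617   11 -770 -773 -771 -771 -773 -771 -607  332  471
0.20    2    2    3    2    2    3    2    2    2    .    . -686  473  574  557    . -691 -737 -770 -771 -769 -771 -491 -492 -497 -772
sceneP [-0.14726634 -0.01693304] -0.14610327215406385 588
topP [-0.14625624 -0.01696822] -0.1450552705654037 454
```

Request:
{"method": "apply_moves", "body": {"moves": [[-1,0,0,-0.03,-0.122],[-1,0,0,-0.03,-0.122],[-1,0,0,-0.03,-0.122],[-1,0,0,0,-0.122],[-1,0,0,0,-0.122],[-1,0,0,0,-0.122],[-1,0,0,0,-0.122],[-1,0,0,0,-0.122],[-1,0,0,0,-0.122],[-1,0,0,0,-0.122],[-1,0,0,0,-0.122],[-1,0,0,0,-0.122]], "newtons": 20}}

```text
t: 2.1
eef_pos: [0.3025, -0.6034, 0.3165]
ee_rot: [3.142, 0.0, -1.207]
force: [-0.8, 0.2, 0.7]
width: 0.013
```

Request:
{"method": "apply_moves", "body": {"moves": [[-1,0,0,0,-0.122],[-1,0,0,0,-0.122],[-1,0,0,0,-0.122],[-1,0,0,0,-0.122],[-1,0,0,0,-0.122],[-1,0,0,0,-0.122],[-1,0,0,0,-0.122],[-1,0,0,0,-0.122],[-1,0,0,0,-0.122],[-1,0,0,0,-0.122],[-1,0,0,0,-0.122],[-1,0,0,0,0]]}}

```text
t: 3.1
eef_pos: [0.3025, -0.6033, 0.3165]
ee_rot: [-3.141, 0.0, 0.135]
force: [0.3, 0.6, -0.0]
width: 0.0003
```

```bash
python3 -c "
from h import *
s=arm.get_state();print({k:np.round(v,4) for k,v in s.items()})"
```

```text
{'t': np.float64(3.1), 'q': array([-0.8179,  0.3207,  0.1579, -0.    , -1.4081,  2.5236]), 'qd': array([ 2.000e-04,  1.000e-04, -2.000e-04,  2.000e-04, -8.000e-04,
       -2.361e-01]), 'joint_efforts': array([ 8.40000e-03, -5.67587e+01,  3.07854e+01,  7.18230e+00,
        9.10000e-03,  2.28980e+00]), 'eef_pos': array([ 0.3025, -0.6033,  0.3165]), 'ee_rot': array([-3.1415,  0.    ,  0.1349]), 'force': array([ 0.2916,  0.6383, -0.0397]), 'moment': array([-0.1189,  0.1412, -0.0163]), 'width': np.float64(0.0003)}
```

Request:
{"method": "apply_moves", "body": {"moves": [[-1,0.019,-0.027,0,0],[-1,0.019,-0.027,0,0],[-1,0.019,-0.027,0,0],[-1,0.019,-0.027,0,0],[-1,0.019,-0.027,0,0],[-1,0.019,-0.027,0,0],[-1,0.019,-0.027,0,0],[-1,0.019,-0.027,0,0],[-1,0.019,-0.027,0,0],[-1,0.019,-0.027,0,0],[-1,0.019,-0.027,0,0],[-1,0.019,-0.027,0,0]]}}

```text
t: 4.1
eef_pos: [0.4874, -0.2512, 0.3169]
ee_rot: [3.141, -0.001, 0.124]
force: [1.2, -0.3, -0.5]
width: 0.0002
```

Request:
{"method": "apply_moves", "body": {"moves": [[-1,0.019,-0.027,0,0],[-1,0.019,-0.027,0,0],[-1,0.019,-0.027,0,0],[-1,0.019,-0.027,0,0],[-1,-0.007,-0.033,0,0],[-1,-0.007,-0.033,0,0],[-1,-0.007,-0.033,0,0],[-1,-0.007,-0.033,0,0],[-1,-0.007,-0.033,0,0],[-1,-0.007,-0.033,0,0],[-1,-0.007,-0.033,0,0],[-1,-0.007,-0.033,0,0]]}}

```text
t: 5.1
eef_pos: [0.4579, 0.1201, 0.3169]
ee_rot: [-3.141, -0.001, 0.124]
force: [-0.4, 0.6, 0.4]
width: 0.0004
```

Request:
{"method": "apply_moves", "body": {"moves": [[-1,-0.007,-0.033,0,0],[-1,-0.007,-0.033,0,0],[-1,-0.007,-0.033,0,0],[-1,-0.007,-0.033,0,0],[-1,-0.007,-0.033,0,0],[-1,-0.007,-0.033,0,0],[-1,-0.007,-0.033,0,0],[-1,0,0,0,0]]}}

```text
t: 5.77
eef_pos: [0.379, 0.3457, 0.3161]
ee_rot: [-3.141, 0.0, 0.128]
force: [0.8, -0.5, -0.1]
width: 0.0006
```

Request:
{"method": "apply_moves", "body": {"moves": [[-1,0,-0.0027,0.032,0],[-1,0,0,0.032,0],[-1,0,0,0.032,0],[-1,0,0,0.032,0],[-1,0,0,0.032,0],[-1,0,0,0.032,0],[-1,0,0,0.032,0],[-1,0,0,0.032,0],[-1,0,0,0.031,0],[-1,0,0,0,0],[-1,0,0,0,0]]}}

```text
t: 6.68
eef_pos: [0.3798, 0.3433, 0.0288]
ee_rot: [3.138, 0.002, 0.127]
force: [0.6, 0.1, 0.2]
width: 0.0004
```

```bash
python3 -c "
from h import *
f=eyes.grab_frame('scene');save(f,'s1.png',(210,230,390,390),4.4)
f=eyes.grab_frame('top');save(f,'t1.png',(120,210,250,340),4.4)
s=arm.get_state();print({k:np.round(v,4) for k,v in s.items()})"
```

```text
{'t': np.float64(6.7833), 'q': array([ 1.1192e+00,  3.1440e-01, -5.8060e-01,  7.0000e-04, -6.7380e-01,
        5.7920e-01]), 'qd': array([-0.    , -0.0214,  0.0075, -0.0016,  0.0069,  0.0103]), 'joint_efforts': array([-7.58000e-02, -4.31766e+01,  1.87123e+01,  4.44260e+00,
        4.20000e-02, -4.01000e-02]), 'eef_pos': array([0.3809, 0.3453, 0.0313]), 'ee_rot': array([-3.1401e+00, -1.5000e-03,  1.2820e-01]), 'force': array([ 0.1033,  0.1746, -0.4002]), 'moment': array([-0.066 ,  0.1166,  0.025 ]), 'width': np.float64(0.0006)}
```

View pics/s1.png

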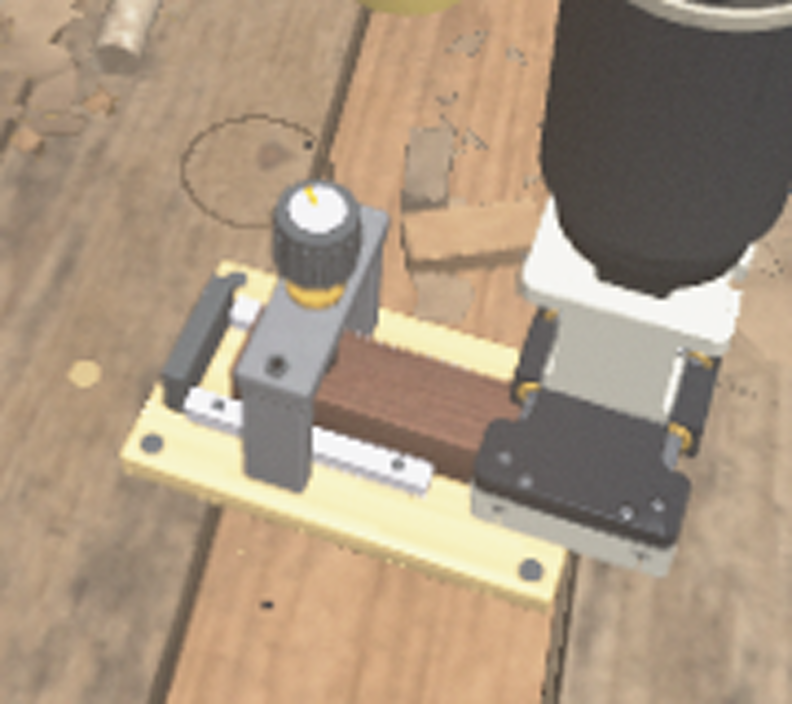

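View pics/t1.png

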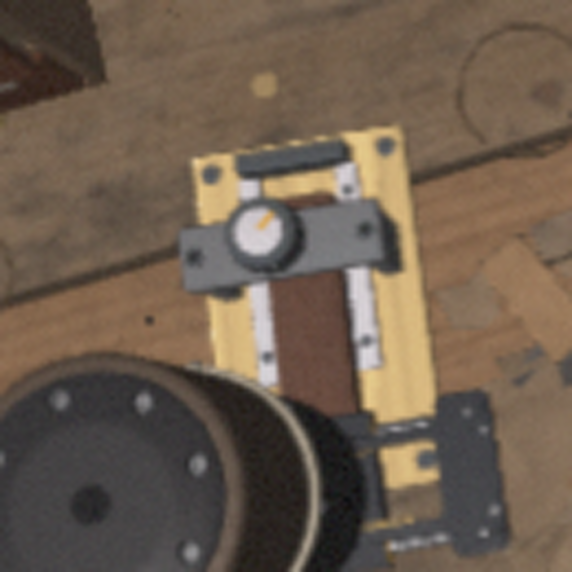

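Request:
{"method": "apply_moves", "body": {"moves": [[-1,0.008,0,0.001,0],[-1,0.007,0,0.001,0],[-1,0.005,0,0,0],[-1,0,0,0,0],[-1,0,0,0,0]]}}

```text
t: 7.2
eef_pos: [0.4005, 0.3469, 0.028]
ee_rot: [-3.141, -0.0, 0.128]
force: [0.8, -0.2, -0.9]
width: 0.0005
```

Request:
{"method": "apply_moves", "body": {"moves": [[-1,0.004,0,0,0],[-1,0.004,0,0,0],[-1,0.002,0,0,0],[-1,0,0,0,0],[-1,0,0,0,0]]}}

```text
t: 7.62
eef_pos: [0.41, 0.3481, 0.0275]
ee_rot: [-3.142, -0.0, 0.129]
force: [-0.2, -0.5, -0.5]
width: 0.0003
```

Request:
{"method": "apply_moves", "body": {"moves": [[-1,0.002,0,0,0],[-1,0.002,0,0,0],[-1,0.002,0,0,0],[-1,0.002,0,0,0]]}}

```text
t: 7.95
eef_pos: [0.4179, 0.3491, 0.0275]
ee_rot: [3.141, 0.0, 0.129]
force: [-1.3, -0.1, -0.2]
width: 0.0005
```

```bash
python3 -c "
from h import *
f=eyes.grab_frame('top');save(f,'t2.png',(140,220,240,320),6)
s=arm.get_state();print({k:np.round(v,4) for k,v in s.items()})"
```

```text
{'t': np.float64(8.0), 'q': array([ 1.0555e+00,  3.6170e-01, -5.1360e-01,  2.0000e-04, -6.9540e-01,
        6.4450e-01]), 'qd': array([ 0.004 , -0.0044, -0.0047,  0.0006,  0.0047, -0.0082]), 'joint_efforts': array([ 1.05700e-01, -4.99443e+01,  1.97332e+01,  4.70970e+00,
        1.53700e-01, -3.81000e-02]), 'eef_pos': array([0.4182, 0.3492, 0.0275]), 'ee_rot': array([ 3.1416e+00, -1.0000e-04,  1.2930e-01]), 'force': array([-0.0862,  0.038 ,  0.2893]), 'moment': array([-0.1323,  0.16  , -0.0224]), 'width': np.float64(0.0003)}
```

View pics/t2.png

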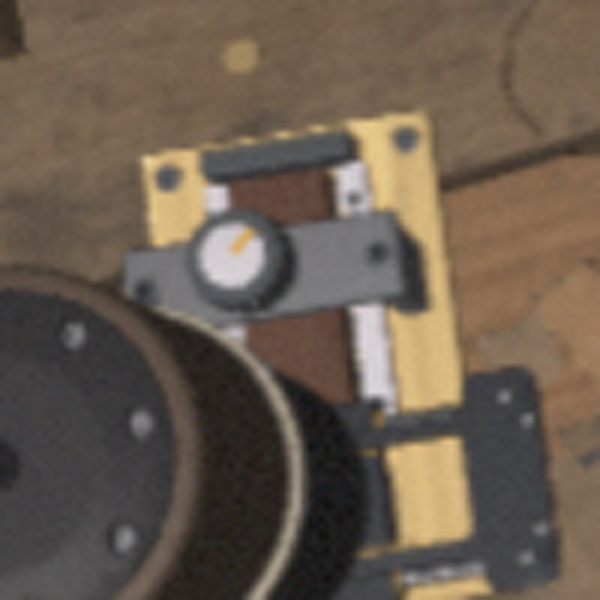

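Request:
{"method": "apply_moves", "body": {"moves": [[-1,0.001,0,0,0],[-1,0.001,0,0,0]]}}

```text
t: 8.17
eef_pos: [0.4198, 0.3493, 0.0275]
ee_rot: [3.142, 0.0, 0.129]
force: [-0.8, 0.2, -0.5]
width: 0.0003
```

Request:
{"method": "apply_moves", "body": {"moves": [[-1,0.001,0,0,0]]}}

```text
t: 8.25
eef_pos: [0.4208, 0.3495, 0.0275]
ee_rot: [3.142, 0.0, 0.129]
force: [-0.9, -0.2, -0.1]
width: 0.0003
```

Request:
{"method": "apply_moves", "body": {"moves": [[-1,0.001,0,0,0]]}}

```text
t: 8.33
eef_pos: [0.4213, 0.3494, 0.0275]
ee_rot: [3.141, 0.001, 0.129]
force: [-11.4, 2.3, 5.8]
width: -0.0003
```

Request:
{"method": "apply_moves", "body": {"moves": [[-1,0,0,0,0],[-1,0,0,0,0],[-1,0,0,0,0]]}}

```text
t: 8.58
eef_pos: [0.4212, 0.3495, 0.0275]
ee_rot: [3.141, 0.001, 0.129]
force: [-5.1, 0.6, 3.0]
width: 0.0007
```

Request:
{"method": "apply_moves", "body": {"moves": [[-1,-0.004,0,0,0],[-1,-0.01,0,0,0],[-1,-0.01,0,0,0],[-1,-0.01,0,0,0],[-1,0,0,-0.03,0],[-1,0,0,-0.03,0],[-1,0,0,-0.035,0],[-1,0,0,-0.035,0],[-1,0,0,-0.035,0],[-1,0,0,-0.035,0],[-1,0,0,-0.02,0]]}}

```text
t: 9.5
eef_pos: [0.388, 0.3459, 0.2519]
ee_rot: [-3.138, -0.004, 0.13]
force: [0.6, -0.0, 0.0]
width: 0.0008
```

```bash
python3 -c "
from h import *
f=eyes.grab_frame('scene');save(f,'s3.png',(210,230,390,390),4.4)
P=pts(f)
a=.1278;R=np.array([[np.cos(a),np.sin(a)],[-np.sin(a),np.cos(a)]])
Q=P.reshape(-1,3);Q=Q[~np.isnan(Q[:,0])]
L=(Q[:,:2]-[.562,.3719])@R.T
m=(abs(L[:,1])<.017)&(Q[:,2]>.040)&(Q[:,2]<.05)&(L[:,0]<-.07)
print(np.percentile(L[m,0],[0,2]))
s=arm.get_state();print({k:np.round(v,4) for k,v in s.items()})"
```

```text
[-0.1306537  -0.12949729]
{'t': np.float64(9.55), 'q': array([ 1.1069,  0.0797, -0.2868,  0.0023, -1.195 ,  0.5937]), 'qd': array([-0.0004,  0.0269, -0.058 , -0.0025,  0.114 ,  0.0004]), 'joint_efforts': array([ 1.64600e-01, -2.73318e+01,  2.18840e+01,  4.53590e+00,
       -6.16000e-02, -7.50000e-03]), 'eef_pos': array([0.389 , 0.347 , 0.2548]), 'ee_rot': array([-3.1351, -0.007 ,  0.1306]), 'force': array([2.4873, 1.5369, 4.0965]), 'moment': array([ 0.2091, -0.2313,  0.0281]), 'width': np.float64(0.0005)}
```

View pics/s3.png

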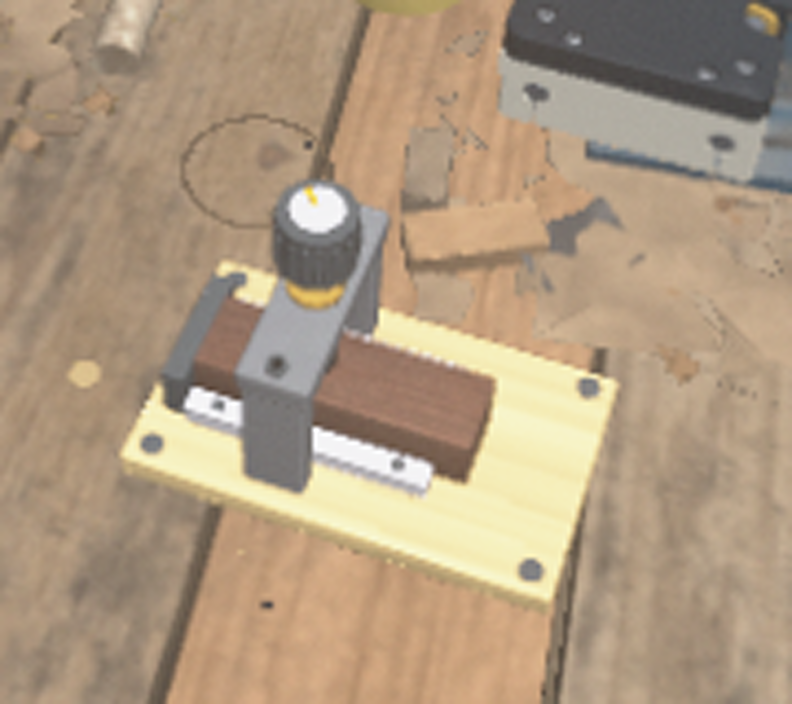

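Request:
{"method": "apply_moves", "body": {"moves": [[-1,0.031,-0.0006,0,0],[-1,0.031,-0.0006,0,0],[-1,0.031,-0.0006,0,0],[-1,0.032,-0.0005,0,0],[1,0,0,0,-0.12],[1,0,0,0,-0.12],[1,0,0,0,-0.12],[1,0,0,0,-0.12],[1,0,0,0,-0.12],[1,0,0,0,-0.12],[1,0,0,0,-0.12]]}}

```text
t: 10.47
eef_pos: [0.5106, 0.3637, 0.247]
ee_rot: [-3.141, 0.001, 0.976]
force: [-0.5, -0.1, 0.2]
width: 0.0415
```

Request:
{"method": "apply_moves", "body": {"moves": [[1,0,0,0,-0.12],[1,0,0,0,-0.12],[1,0,0,0,-0.12],[1,0,0,0,-0.12],[1,0,0,0,-0.12],[1,0,0,0,0],[1,0,0,0,0],[1,0,0,0,0]]}}

```text
t: 11.13
eef_pos: [0.5112, 0.3637, 0.2474]
ee_rot: [-3.141, 0.0, 1.565]
force: [0.1, -0.1, -1.1]
width: 0.0868
```

```bash
python3 -c "
from h import *
s=arm.get_state();print({k:np.round(v,4) for k,v in s.items()})
y=s['ee_rot'][2];d=np.array([.5124,.3655])-s['eef_pos'][:2]
print('dx',d@[np.cos(y),np.sin(y)],'dy',d@[np.sin(y),-np.cos(y)])"
```

```text
{'t': np.float64(11.1333), 'q': array([ 0.929 ,  0.269 , -0.0681, -0.    , -1.2339,  2.2073]), 'qd': array([-0.0026,  0.0017,  0.0055,  0.0028, -0.003 ,  0.0128]), 'joint_efforts': array([ 4.69000e-02, -5.13489e+01,  2.93881e+01,  6.86110e+00,
        4.53000e-02,  5.95000e-02]), 'eef_pos': array([0.5112, 0.3637, 0.2474]), 'ee_rot': array([-3.1414e+00,  1.0000e-04,  1.5655e+00]), 'force': array([ 0.062 , -0.0766, -1.0778]), 'moment': array([-0.1255, -0.0109, -0.0122]), 'width': np.float64(0.0868)}
dx 0.0018126923821956498 dy 0.0012008572682074416
```

Request:
{"method": "apply_moves", "body": {"moves": [[1,0.0018,0.0012,0.02,0],[1,0,0,0.03,0],[1,0,0,0.03,0],[1,0,0,0.025,0],[1,0,0,0.018,0],[1,0,0,0.01,0],[1,0,0,0,0],[1,0,0,0,0],[1,0,0,0,0]]}}

```text
t: 11.88
eef_pos: [0.5136, 0.3662, 0.1161]
ee_rot: [3.14, -0.001, 1.569]
force: [0.6, -0.1, 0.6]
width: 0.0875
```

```bash
python3 -c "
from h import *
f=eyes.grab_frame('scene');save(f,'s4.png',(210,210,390,370),4.4)
f=eyes.grab_frame('top');save(f,'t4.png',(120,210,250,340),4.4)
s=arm.get_state();print({k:np.round(v,4) for k,v in s.items()})"
```

```text
{'t': np.float64(11.9833), 'q': array([ 9.285e-01,  3.731e-01, -2.350e-01,  3.000e-04, -9.602e-01,
        2.211e+00]), 'qd': array([ 0.0005,  0.0011, -0.0053, -0.002 ,  0.0029,  0.0025]), 'joint_efforts': array([ 1.23000e-02, -5.51205e+01,  2.54881e+01,  5.95800e+00,
        3.59000e-02, -1.31000e-02]), 'eef_pos': array([0.5135, 0.3661, 0.1162]), 'ee_rot': array([ 3.1399e+00, -1.9000e-03,  1.5689e+00]), 'force': array([ 0.8298,  0.2544, -0.1357]), 'moment': array([-0.1606,  0.0602, -0.0315]), 'width': np.float64(0.0876)}
```

View pics/s4.png

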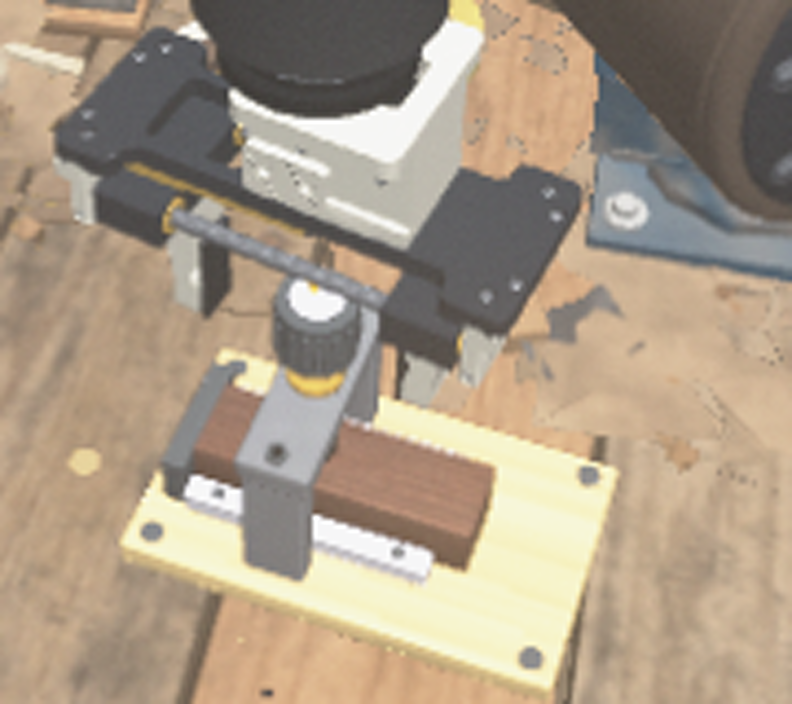

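```bash
python3 -c "
from h import *
f=eyes.grab_frame('scene')
for p in([.5135,.3661,.146],[.5135,.3661,.1162],[.5135,.3661,.096]):
    u,v=proj(f,p);print((u-210)*4.4,(v-210)*4.4)
s=arm.get_state();print({k:np.round(v,4) for k,v in s.items()})"
```

```text
313.8396862823998 294.08997852069115
312.7157693981756 340.30871079603367
311.98658520041386 370.2641433985485
{'t': np.float64(12.0333), 'q': array([ 9.2860e-01,  3.7310e-01, -2.3530e-01,  2.0000e-04, -9.6000e-01,
        2.2111e+00]), 'qd': array([-0.0018,  0.0015, -0.0065, -0.0019,  0.0024,  0.0036]), 'joint_efforts': array([ 1.48000e-02, -5.53528e+01,  2.55969e+01,  5.97690e+00,
        3.99000e-02, -1.01000e-02]), 'eef_pos': array([0.5134, 0.366 , 0.116 ]), 'ee_rot': array([ 3.140e+00, -1.800e-03,  1.569e+00]), 'force': array([ 0.0321, -0.493 ,  0.649 ]), 'moment': array([-0.162 , -0.0364, -0.0396]), 'width': np.float64(0.0874)}
```

Request:
{"method": "apply_moves", "body": {"moves": [[1,0,-0.001,0.002,0],[0,0,0,0,0],[-1,0,0,0,0],[-1,0,0,0,0],[-1,0,0,0,0],[-1,0,0,0,0],[-1,0,0,0,0],[-1,0,0,0,0],[-1,0,0,0,0],[-1,0,0,0,0]], "newtons": 20}}

```text
t: 12.87
eef_pos: [0.5111, 0.3653, 0.1125]
ee_rot: [-3.14, 0.0, 1.569]
force: [-4.5, 0.7, 5.1]
width: 0.0355
```

```bash
cat > st.py <<'E'
from station import arm
import numpy as np
s=arm.get_state()
print("t",round(s['t'],2),"q6",round(s['q'][5],3),"eff6",round(s['joint_efforts'][5],3),"M",np.round(s['moment'],3),"F",np.round(s['force'],1),"yaw",round(s['ee_rot'][2],3),"w",round(s['width'],4),"pos",np.round(s['eef_pos'],4))
E
python3 st.py
```

```text
t 12.87 q6 2.21 eff6 -0.006 M [ 0.211  1.353 -0.017] F [-4.5  0.7  5.1] yaw 1.569 w 0.0355 pos [0.5111 0.3653 0.1125]
```

Request:
{"method": "apply_moves", "body": {"moves": [[-1,0,-0.001,-0.0005,0],[-1,0,0,0,0]]}}

```text
t: 13.03
eef_pos: [0.511, 0.3653, 0.1127]
ee_rot: [3.141, 0.0, 1.569]
force: [0.9, 0.2, -3.1]
width: 0.0356
```

```bash
python3 st.py
```

```text
t 13.03 q6 2.209 eff6 -0.011 M [-0.083 -0.488 -0.011] F [ 0.9  0.2 -3.1] yaw 1.569 w 0.0356 pos [0.511  0.3653 0.1127]
```

Request:
{"method": "apply_moves", "body": {"moves": [[-1,0,0,0,0.08],[-1,0,0,0,0.08],[-1,0,0,0,0]]}}

```text
t: 13.28
eef_pos: [0.5108, 0.3654, 0.1127]
ee_rot: [-3.141, 0.0, 1.406]
force: [1.7, 0.2, -2.7]
width: 0.0355
```

```bash
python3 st.py
```

```text
t 13.28 q6 2.045 eff6 -1.563 M [ 0.001 -0.37   0.057] F [ 1.7  0.2 -2.7] yaw 1.406 w 0.0355 pos [0.5108 0.3654 0.1127]
```

Request:
{"method": "apply_moves", "body": {"moves": [[-1,0,0,0,0.08],[-1,0,0,0,0.08],[-1,0,0,0,0.08],[-1,0,0,0,0.08],[-1,0,0,0,0]]}}

```text
t: 13.7
eef_pos: [0.5106, 0.3654, 0.1127]
ee_rot: [-3.141, 0.001, 1.088]
force: [0.4, 0.8, -3.9]
width: 0.0355
```

```bash
python3 st.py
```

```text
t 13.7 q6 1.728 eff6 -1.622 M [0.157 0.045 0.191] F [ 0.4  0.8 -3.9] yaw 1.088 w 0.0355 pos [0.5106 0.3654 0.1127]
```

Request:
{"method": "apply_moves", "body": {"moves": [[-1,0,0,0,0.08],[-1,0,0,0,0.08]]}}

```text
t: 13.87
eef_pos: [0.5105, 0.3654, 0.1127]
ee_rot: [-3.141, 0.001, 0.931]
force: [-1.1, 1.6, -3.6]
width: 0.0358
```

```bash
python3 st.py
```

```text
t 13.87 q6 1.57 eff6 1.685 M [0.314 0.337 0.141] F [-1.1  1.6 -3.6] yaw 0.931 w 0.0358 pos [0.5105 0.3654 0.1127]
```

Request:
{"method": "apply_moves", "body": {"moves": [[-1,0,0,0,0.06],[-1,0,0,0,0.06]]}}

```text
t: 14.03
eef_pos: [0.5105, 0.3655, 0.1127]
ee_rot: [-3.141, 0.001, 0.811]
force: [-1.2, 0.9, -2.8]
width: 0.0354
```

```bash
python3 st.py
```

```text
t 14.03 q6 1.451 eff6 0.957 M [0.326 0.48  0.15 ] F [-1.2  0.9 -2.8] yaw 0.811 w 0.0354 pos [0.5105 0.3655 0.1127]
```

Request:
{"method": "apply_moves", "body": {"moves": [[-1,0,0,0,0.06],[-1,0,0,0,0.06]]}}

```text
t: 14.2
eef_pos: [0.5104, 0.3655, 0.1127]
ee_rot: [-3.141, 0.001, 0.691]
force: [-1.3, 1.5, -3.1]
width: 0.0356
```

```bash
python3 st.py
```

```text
t 14.2 q6 1.331 eff6 1.028 M [0.422 0.565 0.161] F [-1.3  1.5 -3.1] yaw 0.691 w 0.0356 pos [0.5104 0.3655 0.1127]
```

Request:
{"method": "apply_moves", "body": {"moves": [[-1,0,0,0,0.06],[-1,0,0,0,0.06]]}}

```text
t: 14.37
eef_pos: [0.5103, 0.3656, 0.1127]
ee_rot: [-3.141, 0.001, 0.571]
force: [-0.8, 2.0, -2.9]
width: 0.0358
```

```bash
python3 st.py
```

```text
t 14.37 q6 1.211 eff6 1.028 M [0.495 0.793 0.196] F [-0.8  2.  -2.9] yaw 0.571 w 0.0358 pos [0.5103 0.3656 0.1127]
```

Request:
{"method": "apply_moves", "body": {"moves": [[-1,0,0,0,0.06],[-1,0,0,0,0.06]]}}

```text
t: 14.53
eef_pos: [0.5103, 0.3657, 0.1127]
ee_rot: [-3.141, 0.001, 0.451]
force: [-3.5, 1.9, -3.2]
width: 0.0353
```

```bash
python3 st.py
```

```text
t 14.53 q6 1.091 eff6 1.028 M [0.599 0.831 0.177] F [-3.5  1.9 -3.2] yaw 0.451 w 0.0353 pos [0.5103 0.3657 0.1127]
```

Request:
{"method": "apply_moves", "body": {"moves": [[-1,0,0,0,0.06],[-1,0,0,0,0.06]]}}

```text
t: 14.7
eef_pos: [0.5103, 0.3657, 0.1127]
ee_rot: [-3.141, 0.001, 0.331]
force: [-2.4, 2.1, -3.7]
width: 0.0354
```

```bash
python3 st.py
```

```text
t 14.7 q6 0.971 eff6 1.027 M [0.723 0.919 0.121] F [-2.4  2.1 -3.7] yaw 0.331 w 0.0354 pos [0.5103 0.3657 0.1127]
```

Request:
{"method": "apply_moves", "body": {"moves": [[-1,0,0,0,0.06],[-1,0,0,0,0.06]]}}

```text
t: 14.87
eef_pos: [0.5102, 0.3658, 0.1127]
ee_rot: [-3.141, 0.001, 0.211]
force: [-2.4, 2.4, -2.7]
width: 0.0357
```

```bash
python3 st.py
```

```text
t 14.87 q6 0.851 eff6 1.027 M [0.843 1.011 0.187] F [-2.4  2.4 -2.7] yaw 0.211 w 0.0357 pos [0.5102 0.3658 0.1127]
```

Request:
{"method": "apply_moves", "body": {"moves": [[-1,0,0,0,0.06],[-1,0,0,0,0.06]]}}

```text
t: 15.03
eef_pos: [0.5102, 0.3659, 0.1127]
ee_rot: [-3.141, 0.001, 0.091]
force: [-3.2, 3.1, -3.2]
width: 0.035
```

```bash
python3 st.py
```

```text
t 15.03 q6 0.731 eff6 1.028 M [0.963 0.965 0.12 ] F [-3.2  3.1 -3.2] yaw 0.091 w 0.035 pos [0.5102 0.3659 0.1127]
```

Request:
{"method": "apply_moves", "body": {"moves": [[-1,0,0,0,0.06],[-1,0,0,0,0.06]]}}

```text
t: 15.2
eef_pos: [0.5102, 0.366, 0.1127]
ee_rot: [-3.141, 0.001, -0.029]
force: [-2.4, 4.1, -3.3]
width: 0.0358
```

```bash
python3 st.py
```

```text
t 15.2 q6 0.611 eff6 1.016 M [1.084 1.049 0.167] F [-2.4  4.1 -3.3] yaw -0.029 w 0.0358 pos [0.5102 0.366  0.1127]
```

Request:
{"method": "apply_moves", "body": {"moves": [[-1,0,0,0,0.06],[-1,0,0,0,0.06]]}}

```text
t: 15.37
eef_pos: [0.5102, 0.3661, 0.1127]
ee_rot: [-3.141, 0.001, -0.148]
force: [-2.1, 2.7, -3.2]
width: 0.0353
```

```bash
python3 st.py
```

```text
t 15.37 q6 0.491 eff6 1.004 M [1.213 1.07  0.164] F [-2.1  2.7 -3.2] yaw -0.148 w 0.0353 pos [0.5102 0.3661 0.1127]
```

Request:
{"method": "apply_moves", "body": {"moves": [[-1,0,0,0,0.06],[-1,0,0,0,0.06]]}}

```text
t: 15.53
eef_pos: [0.5102, 0.3662, 0.1127]
ee_rot: [-3.141, 0.001, -0.268]
force: [-3.2, 2.9, -3.3]
width: 0.0357
```

```bash
python3 st.py
```

```text
t 15.53 q6 0.371 eff6 0.993 M [1.265 1.09  0.159] F [-3.2  2.9 -3.3] yaw -0.268 w 0.0357 pos [0.5102 0.3662 0.1127]
```

Request:
{"method": "apply_moves", "body": {"moves": [[-1,0,0,0,0.06],[-1,0,0,0,0.06]]}}

```text
t: 15.7
eef_pos: [0.5103, 0.3662, 0.1127]
ee_rot: [-3.141, 0.001, -0.388]
force: [-2.2, 4.2, -4.3]
width: 0.0356
```

```bash
python3 st.py
```

```text
t 15.7 q6 0.251 eff6 0.983 M [1.258 1.083 0.162] F [-2.2  4.2 -4.3] yaw -0.388 w 0.0356 pos [0.5103 0.3662 0.1127]
```

Request:
{"method": "apply_moves", "body": {"moves": [[-1,0,0,0,0.06],[-1,0,0,0,0.06]]}}

```text
t: 15.87
eef_pos: [0.5103, 0.3663, 0.1127]
ee_rot: [-3.141, 0.001, -0.508]
force: [-1.8, 4.6, -3.7]
width: 0.0359
```

```bash
python3 st.py
```

```text
t 15.87 q6 0.131 eff6 0.971 M [1.427 0.968 0.232] F [-1.8  4.6 -3.7] yaw -0.508 w 0.0359 pos [0.5103 0.3663 0.1127]
```

Request:
{"method": "apply_moves", "body": {"moves": [[-1,0,0,0,0.06],[-1,0,0,0,0.06]]}}

```text
t: 16.03
eef_pos: [0.5103, 0.3664, 0.1127]
ee_rot: [-3.141, 0.001, -0.628]
force: [-1.6, 3.9, -4.1]
width: 0.0357
```

```bash
python3 st.py
```

```text
t 16.03 q6 0.011 eff6 0.961 M [1.586 1.004 0.245] F [-1.6  3.9 -4.1] yaw -0.628 w 0.0357 pos [0.5103 0.3664 0.1127]
```

Request:
{"method": "apply_moves", "body": {"moves": [[-1,0,0,0,0.06],[-1,0,0,0,0.06]]}}

```text
t: 16.2
eef_pos: [0.5104, 0.3664, 0.1127]
ee_rot: [-3.141, 0.001, -0.748]
force: [-1.8, 4.3, -4.4]
width: 0.0358
```

```bash
python3 st.py
```

```text
t 16.2 q6 -0.109 eff6 0.95 M [1.573 0.885 0.212] F [-1.8  4.3 -4.4] yaw -0.748 w 0.0358 pos [0.5104 0.3664 0.1127]
```

Request:
{"method": "apply_moves", "body": {"moves": [[-1,0,0,0,0.04],[-1,0,0,0,0.04]]}}

```text
t: 16.37
eef_pos: [0.5104, 0.3665, 0.1127]
ee_rot: [-3.141, 0.001, -0.827]
force: [-1.7, 5.1, -5.8]
width: 0.0357
```

```bash
python3 st.py
```

```text
t 16.37 q6 -0.188 eff6 0.473 M [1.671 0.849 0.223] F [-1.7  5.1 -5.8] yaw -0.827 w 0.0357 pos [0.5104 0.3665 0.1127]
```

Request:
{"method": "apply_moves", "body": {"moves": [[-1,0,0,0,0.04],[-1,0,0,0,0.04]]}}

```text
t: 16.53
eef_pos: [0.5104, 0.3666, 0.1127]
ee_rot: [-3.141, 0.001, -0.907]
force: [-1.7, 5.5, -4.7]
width: 0.0355
```

```bash
python3 st.py
```

```text
t 16.53 q6 -0.268 eff6 0.539 M [1.678 0.75  0.287] F [-1.7  5.5 -4.7] yaw -0.907 w 0.0355 pos [0.5104 0.3666 0.1127]
```

Request:
{"method": "apply_moves", "body": {"moves": [[-1,0,0,0,0.04],[-1,0,0,0,0.04]]}}

```text
t: 16.7
eef_pos: [0.5105, 0.3666, 0.1127]
ee_rot: [-3.141, 0.001, -0.987]
force: [-2.0, 4.7, -4.4]
width: 0.0356
```

```bash
python3 st.py
```

```text
t 16.7 q6 -0.348 eff6 0.532 M [1.678 0.685 0.235] F [-2.   4.7 -4.4] yaw -0.987 w 0.0356 pos [0.5105 0.3666 0.1127]
```

Request:
{"method": "apply_moves", "body": {"moves": [[-1,0,0,0,0.04]]}}

```text
t: 16.78
eef_pos: [0.5105, 0.3666, 0.1127]
ee_rot: [-3.141, 0.001, -1.027]
force: [-1.5, 5.2, -4.5]
width: 0.0353
```

```bash
python3 st.py
```

```text
t 16.78 q6 -0.388 eff6 0.529 M [1.657 0.692 0.3  ] F [-1.5  5.2 -4.5] yaw -1.027 w 0.0353 pos [0.5105 0.3666 0.1127]
```

Request:
{"method": "apply_moves", "body": {"moves": [[-1,0,0,0,0.04]]}}

```text
t: 16.87
eef_pos: [0.5105, 0.3666, 0.1127]
ee_rot: [-3.141, 0.001, -1.067]
force: [-0.9, 4.9, -5.4]
width: 0.0355
```

```bash
python3 st.py
```

```text
t 16.87 q6 -0.428 eff6 0.526 M [1.732 0.653 0.29 ] F [-0.9  4.9 -5.4] yaw -1.067 w 0.0355 pos [0.5105 0.3666 0.1127]
```

Request:
{"method": "apply_moves", "body": {"moves": [[-1,0,0,0,0.04]]}}

```text
t: 16.95
eef_pos: [0.5106, 0.3666, 0.1127]
ee_rot: [-3.141, 0.001, -1.107]
force: [-0.6, 4.0, -5.3]
width: 0.0351
```

```bash
python3 st.py
```

```text
t 16.95 q6 -0.468 eff6 0.522 M [1.791 0.602 0.284] F [-0.6  4.  -5.3] yaw -1.107 w 0.0351 pos [0.5106 0.3666 0.1127]
```

Request:
{"method": "apply_moves", "body": {"moves": [[-1,0,0,0,0.04]]}}

```text
t: 17.03
eef_pos: [0.5106, 0.3667, 0.1127]
ee_rot: [-3.141, 0.002, -1.147]
force: [-1.5, 4.4, -4.8]
width: 0.0352
```

```bash
python3 st.py
```

```text
t 17.03 q6 -0.508 eff6 0.519 M [1.769 0.588 0.313] F [-1.5  4.4 -4.8] yaw -1.147 w 0.0352 pos [0.5106 0.3667 0.1127]
```

Request:
{"method": "apply_moves", "body": {"moves": [[-1,0,0,0,0.04]]}}

```text
t: 17.12
eef_pos: [0.5106, 0.3667, 0.1127]
ee_rot: [-3.141, 0.002, -1.187]
force: [-0.4, 4.8, -5.3]
width: 0.0354
```

```bash
python3 st.py
```

```text
t 17.12 q6 -0.548 eff6 0.517 M [1.84  0.552 0.238] F [-0.4  4.8 -5.3] yaw -1.187 w 0.0354 pos [0.5106 0.3667 0.1127]
```

Request:
{"method": "apply_moves", "body": {"moves": [[-1,0,0,0,0.04]]}}

```text
t: 17.2
eef_pos: [0.5106, 0.3666, 0.1127]
ee_rot: [-3.141, 0.002, -1.227]
force: [-0.6, 5.2, -4.9]
width: 0.0355
```

```bash
python3 st.py
```

```text
t 17.2 q6 -0.588 eff6 0.515 M [1.862 0.442 0.235] F [-0.6  5.2 -4.9] yaw -1.227 w 0.0355 pos [0.5106 0.3666 0.1127]
```

Request:
{"method": "apply_moves", "body": {"moves": [[-1,0,0,0,0.04]]}}

```text
t: 17.28
eef_pos: [0.5107, 0.3666, 0.1127]
ee_rot: [-3.141, 0.002, -1.267]
force: [-1.4, 4.9, -5.6]
width: 0.0358
```

```bash
python3 st.py
```

```text
t 17.28 q6 -0.628 eff6 0.538 M [1.818 0.418 0.222] F [-1.4  4.9 -5.6] yaw -1.267 w 0.0358 pos [0.5107 0.3666 0.1127]
```

Request:
{"method": "apply_moves", "body": {"moves": [[-1,0,0,0,0.04]]}}

```text
t: 17.37
eef_pos: [0.5106, 0.3666, 0.1127]
ee_rot: [-3.141, 0.002, -1.307]
force: [-0.3, 5.2, -5.9]
width: 0.0356
```

```bash
python3 st.py
```

```text
t 17.37 q6 -0.668 eff6 0.739 M [1.803 0.286 0.006] F [-0.3  5.2 -5.9] yaw -1.307 w 0.0356 pos [0.5106 0.3666 0.1127]
```

Request:
{"method": "apply_moves", "body": {"moves": [[-1,0,0,0,0.03]]}}

```text
t: 17.45
eef_pos: [0.5107, 0.3667, 0.1127]
ee_rot: [-3.141, 0.002, -1.338]
force: [0.0, 5.0, -4.5]
width: 0.0356
```

```bash
python3 st.py
```

```text
t 17.45 q6 -0.698 eff6 0.433 M [1.864 0.322 0.057] F [ 0.   5.  -4.5] yaw -1.338 w 0.0356 pos [0.5107 0.3667 0.1127]
```

Request:
{"method": "apply_moves", "body": {"moves": [[-1,0,0,0,0],[-1,0,0,0,0]]}}

```text
t: 17.62
eef_pos: [0.5107, 0.3667, 0.1127]
ee_rot: [-3.141, 0.002, -1.336]
force: [-1.1, 4.4, -5.3]
width: 0.0359
```

```bash
python3 st.py
```

```text
t 17.62 q6 -0.697 eff6 -0.114 M [1.999 0.389 0.016] F [-1.1  4.4 -5.3] yaw -1.336 w 0.0359 pos [0.5107 0.3667 0.1127]
```

Request:
{"method": "apply_moves", "body": {"moves": [[-1,0,0,0,0]]}}

```text
t: 17.7
eef_pos: [0.5107, 0.3667, 0.1127]
ee_rot: [-3.141, 0.002, -1.336]
force: [-0.6, 4.8, -5.4]
width: 0.0356
```

```bash
python3 st.py
```

```text
t 17.7 q6 -0.696 eff6 -0.013 M [1.968 0.38  0.038] F [-0.6  4.8 -5.4] yaw -1.336 w 0.0356 pos [0.5107 0.3667 0.1127]
```

Request:
{"method": "apply_moves", "body": {"moves": [[1,0,0,0,0],[1,0,0,0,0],[1,0,0,0,0],[1,0,0,0,0],[1,0,0,0,0],[1,0,0,0,0],[1,0,0,0,0],[1,0,0,-0.02,0],[1,0,0,-0.03,0],[1,0,0,-0.03,0],[1,0,0,-0.03,0],[1,0,0,-0.02,0]]}}

```text
t: 18.7
eef_pos: [0.5116, 0.3658, 0.2465]
ee_rot: [-3.139, 0.001, -1.34]
force: [0.8, 1.1, 0.9]
width: 0.0876
```

Request:
{"method": "apply_moves", "body": {"moves": [[1,0,0,0,0],[1,0,0,0,0],[1,0,0,0,0]]}}

```text
t: 18.95
eef_pos: [0.5105, 0.3651, 0.2424]
ee_rot: [3.141, -0.0, -1.341]
force: [-0.5, -0.2, -0.1]
width: 0.0877
```

```bash
python3 st.py; python3 -c "
from h import *
f=eyes.grab_frame('scene');save(f,'s5.png',(210,230,390,390),4.4)
P=pts(f)
a=.1278;R=np.array([[np.cos(a),np.sin(a)],[-np.sin(a),np.cos(a)]])
Q=P.reshape(-1,3);Q=Q[~np.isnan(Q[:,0])]
L=(Q[:,:2]-[.562,.3719])@R.T
m=(abs(L[:,1])<.017)&(Q[:,2]>.040)&(Q[:,2]<.05)&(L[:,0]<-.07)
print(np.percentile(L[m,0],[0,2]))"
```

```text
t 18.95 q6 -0.701 eff6 0.003 M [ 0.053  0.127 -0.049] F [-0.5 -0.2 -0.1] yaw -1.341 w 0.0877 pos [0.5105 0.3651 0.2424]
[-0.13054283 -0.12948646]
```

View pics/s5.png

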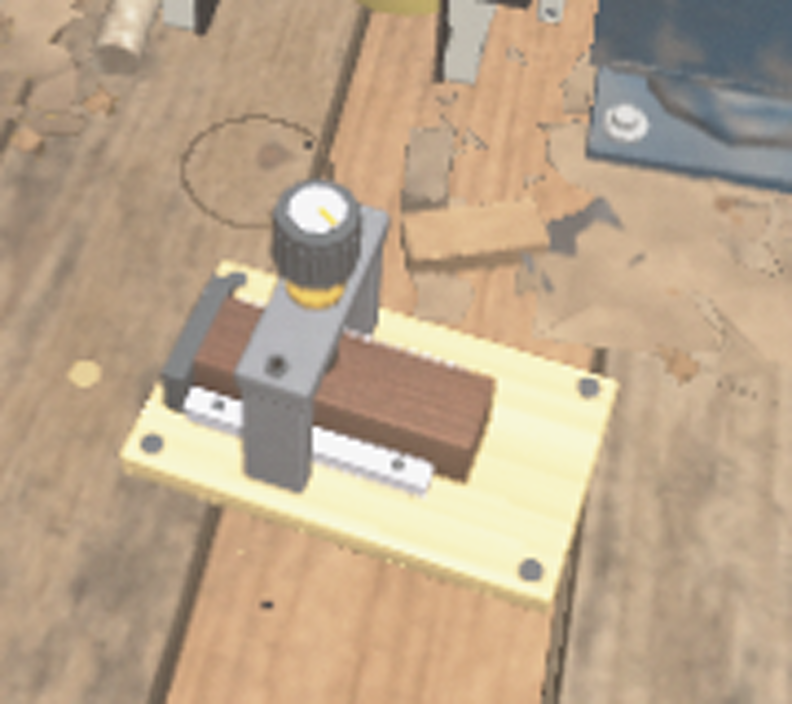

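```bash
python3 -c "
from h import *
print(job.job_done())"
```

```text
the job is handed in; nothing more can be done
None
```

The block is home against the end stop and clamped, with one click felt in the knob. I let go of the knob, raised the gripper about 13 cm above its grip height and handed the job in at about 19 s.

- **Block:** I pushed it with shut fingers until the force jumped to about 11 N on contact with the stop, then backed off. The last picture puts its near end 130.5 mm before the stop, which is where it should be for a 130 mm block.
- **Knob:** I turned it clockwise 2.9 rad at 20 N grip. The torque ran at about 0.16 N m, climbed to about 0.3, then fell suddenly to about 0.01 and stayed at 0.06 or below. I stopped within 0.03 rad of that drop, and the mark on the knob moved by about the same angle, so the fingers did not slip.
- **Less certain:** Torque readings were noisy, by about 0.03 N m. They sagged to 0.22–0.24 N m just before the clear drop. I could not measure the collar's rise or the foot's force directly, so the single click rests on the torque drop.
- **Other things on the bench:** I did not go near the mug, antler, spare block or tape, and did not measure them again at the end.

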